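Rock the feeder's seesaw gate over and feed the balls down its other side

ROBOT

A 6-joint arm with a two-finger parallel gripper is mounted at the origin on the work surface; the furniture and walls round the work are solid. World frame = base frame: x ahead of the robot, y to its left, z up, the work surface at z = 0. Lengths are in m, angles in rad, forces in N, time in s.
With the tool pointing down it reaches from about 0.225 to 0.875 m from the base axis. Payload 3.4 kg.
Tool frame: the origin (TCP) lies between the finger pads; the fingertips stand 8 mm ahead of it and the grasp point (between the pads) lies 11 mm behind it; z points along the fingers, y is the line along which they close (so a half turn about z gives the same grasp; the last joint's range is limited). The gripper opens to 85 mm and grips with 20 to 120 N. Pads are 22 mm wide; open, the fingers measure 114 mm over their backs; the gripper's body (76 mm by 85 mm) begins 54 mm behind the grasp point. The pads swing forward as they close: fully open they stand 13 mm farther back than shut.
Start: joints at [1.021, 0.276, 1.505, -0, 1.361, -0.121], TCP at [0.239, 0.523, 0.239] pointing down, gripper open.
Joint ranges: [-2.89, 2.89], [-0.75, 2.08], [0.22, 2.7], [-1.18, 4.32], [0.11, 2.71], [-2.7, 2.7]. Speed limits (rad/s): [2.57, 2.57, 3.14, 3.14, 3.14, 3.14].

INTERFACE

Orientations are given as a 3x3 rotation matrix whose columns are the frame's x, y, z axes.
In Python, from plant import bot gives the robot as it stands. The module is installed in compiled form; this text tells all that it offers.
- The arm moves only by the tool step_arm, never from a script. Its argument "steps" is a list that holds one entry, the list of rows, each a list of 7 numbers: the turn, a rotation vector about the world's x, y, z in degrees, then the shift along the world's x, y, z in m, then the finger opening in m, from 0 to 0.0854. A call has 1 to 20 rows; each row shifts and turns the commanded pose from where the row before left it; what a row does not reach is not made up. A row lasts 1/10 s, in which the tool goes at most 50 mm and 8.59 degrees, less where a joint would pass 70% of its speed; a pose out of reach is approached as far as the arm can. A call with a gripper value outside its range is refused whole. The fingers move at their own pace and stop on an object; the grip force is fixed at half the most. Time passes only in rows, so rows that do not move let the fingers close. It gives the time, the measured TCP pose, the force, the opening and the grip force at its end, in the units of the state.
- bot.observe(): the state, without advancing time (a new reading comes with each control period).
- bot.camera(name): name is "scene" or "side" or "wrist"; returns (picture, depth): 420x560x3 uint8, red, green, blue; 420x560 float32, m along the optical axis (not along the pixel's ray), 0 where there is no reading.
- bot.calibration(name): a dict with "fx", "fy", "cx", "cy" (pixels), "k1" (the pictures are not rectified: a ray, as slopes to the right and down, at radius r is drawn at 1 + k1 r^2 times it, then the intrinsics apply), "origin" and "orientation" of the camera in the world; the wrist camera has in their place "tool_from_camera" (4x4, takes a point from camera to tool coordinates, whose origin is the TCP and whose axes are the flange's). Camera axes: x right, y down, z forward; pixel columns grow to the right and rows downward; lengths in m; the calibration is good to about 2 mm. A picture is of the moment at which its call begins: read the wrist's pose just before it. calibration takes no time and is no camera call.
- bot.finish_job(): hands the job in; it is judged then, once.
The state is a dict: "time_s": time; "q": joint angles; "joint_vel": joint speeds; "effort": joint torques, N m; "tcp_pos": TCP position; "ee_rot": TCP orientation; "wrist_force": force on the tool from outside, world axes, zero at the start; "ft_torque": the same for the moment, N m; "width": opening from 0.0 (shut) to 1.0 (fully open); "grasp_force": force on a finger pad.
Only numpy, scipy, OpenCV 4.12 (cv2) and the standard library are available. Lean on these libraries where they do the work, as an engineer would, in place of code of your own. Each camera call takes 0.05 s, during which the arm holds its last target. There are 200 camera calls.

TASK

The seesaw gate of the ball feeder hangs down to one side: press its raised tab down with the fingertips until the gate rocks over its pivot and rests down on the other side. Then push both steel balls along the feed track, over its open end and onto the gate, so that they roll down into the tray on that newly lowered side. Only press and push: do not pick up or lift the balls, leave the other things on the bench and on the feeder where they are, and finish clear of everything.

Things in the scene. Friction and masses are not known exactly. Their poses are not given: they have to be found in the camera images.
- feeder: ball feeder, a fixed plywood and metal fixture, 310 mm wide, 215 mm deep. Origin on the bench top under the gate's pivot; x axis along the feed track away from the robot (heading -0.4 to 0.15 rad), y to the feeder's left, z up; every size listed here is in this frame, heights above the bench. Base board 12 mm thick, rear part (x 55 to 145 mm) 220 mm wide
- gate (a joint): tilt of the seesaw gate, rad, about the feeder's x axis at 85 mm height. +0.30: right side down on its stop, left raised; -0.30: left side down. Starts at either stop. Top-heavy, hardly any friction: past the middle it falls to the other stop and stays; 0.5 N on a tab rocks it. Aluminium trough 180 mm long (y), 44 mm wide inside, open ends, front wall 24 mm; a weight in front tops out at 149 mm
- tab_left (a point): middle of the upper face of the gate's left press tab, a flat rubber-faced tab 36 mm (x) by 30 mm (y) sticking out of the gate's front towards the robot, 65 mm left of the pivot and 46 mm in front of it. It moves with the gate: about 110 mm high when raised, 91 mm level, 71 mm when down
- tab_right (a point): the same for the right press tab, 65 mm right of the pivot
- track_lip (a point): middle of the feed track's open end, on its floor. The track is a level aluminium channel along x, centred on y = 0, from this open end (x = 27 mm, over the gate) back to x = 137 mm; floor 103 mm high, 36 mm wide inside, 44 mm outside; its side walls and back stop (x 133 to 137 mm) rise only 6 mm above its floor
- tray_left (a point): middle of the floor of the left catch tray (115 mm left of the pivot, 16 mm high): an open plywood tray, inside y 79 to 150 mm, x -46 to 46 mm; side walls 50 mm high, outer end wall 78 mm, inner wall 38 mm, just below the gate's left end
- tray_right (a point): the same for the right catch tray, 115 mm right of the pivot
- ball_1_center (a point): centre of the front steel ball, 32 mm in diameter, about 80 g, lying still on the feed track nearer to its open end, centre 119 mm high. Balls stay put on the level. Pushing the rear ball pushes the front one before it; a ball drops onto the gate once its centre passes the open end, and takes about 1 s to roll into the tray
- ball_2_center (a point): centre of the rear steel ball, like the front one but farther from the open end; behind it, above the 6 mm walls, there is free room for a fingertip
- ball_1: the front ball itself (its origin turns as it rolls: use the centre)
- ball_2: the rear ball itself (its origin turns as it rolls: use the centre)
- ring_nut: chrome-white ring nut, 44 mm across, 14 mm high, lying on the feeder's base board beside the left of the feed track; leave it alone. Origin under its middle
- elbow_red: small red elbow fitting, 30x44x17 mm, lying on the feeder's base board to the right of the feed track; leave it alone. Origin under its middle
- coupling_blue: blue push coupling, 30x64x18 mm, lying on the bench at the near right of the feeder; leave it alone. Origin under its middle
- tape_measure: yellow tape measure, 34x83x64 mm, standing on the bench to the left of the feeder; leave it alone. Origin under its middle
- pliers: combination pliers with red handles, 49x155x14 mm, lying on the bench at the left; leave them alone. Origin under its middle
- cock_valve: white valve with a small lever, 155x113x34 mm, lying on the bench to the right of the feeder; leave it alone. Origin under its middle
- glue_bottle: glue bottle with a red nozzle, 57 mm across, 186 mm tall, standing at the back right; leave it alone. Origin under its middle

How it is judged:
By the outcome, as a careful person would: the job done as asked, in the order asked, and still so for the second after the job is handed in, with the robot touching nothing.
It also fails if it takes over 38 s, if anything falls off the work surface, if the arm or the gripper's body presses on something with over 40 N, if the wrist force passes 120 N, or if a joint passes its speed limit or range.

## Working session

There is one attempt and no reset: what is moved stays moved. The work goes in short steps, Python scripts to look and compute and a tool call to move; the robot and the scene stay as the last step left them, time stands still between calls to the robot, and variables do not carry over. Pictures are saved under pics/ and viewed, at most 10 in all, crops included, and the job is handed in when it is done.

Besides the shell and the picture viewer there is one more tool, called by a JSON object that holds its "method" and its "body". step_arm: Moves the arm, as the interface text tells. Its arguments: {"type":"object","properties":{"steps":{"type":"array"}},"required":["steps"]}

```bash
mkdir -p pics
cat > h.py <<'E'
import numpy as np, cv2
from plant import bot
def cam(n):
    s=bot.observe(); im,d=bot.camera(n); c=bot.calibration(n)
    if n=="wrist":
        T=np.eye(4); T[:3,:3]=np.array(s["ee_rot"]); T[:3,3]=s["tcp_pos"]; T=T@np.array(c["tool_from_camera"]); R,o=T[:3,:3],T[:3,3]
    else: R,o=np.array(c["orientation"]),np.array(c["origin"])
    K=np.array([[c["fx"],0,c["cx"]],[0,c["fy"],c["cy"]],[0,0,1]])
    v,u=np.mgrid[:420,:560]
    p=cv2.undistortPoints(np.stack([u,v],-1).reshape(-1,1,2).astype(float),K,np.array([c["k1"],0,0,0.])).reshape(420,560,2)
    P=np.concatenate([p,np.ones((420,560,1))],-1)*d[...,None]
    W=P@R.T+o; W[d==0]=np.nan
    return im,d,W
def save(n,f):
    im,d,W=cam(n); cv2.imwrite(f"pics/{f}.png",im[...,::-1]); np.savez(f"pics/{f}.npz",W=W,im=im); return im,d,W
E
python3 - <<'E'
from h import *
ims=[save(n,n+"0")[0] for n in("scene","side")]
print(bot.observe())
for n in("scene","side"): c=bot.calibration(n);print(c["origin"],np.round(c["orientation"],2).tolist())
E
```

```text
{'time_s': 0.1, 'q': array([ 1.02098615e+00,  2.76543564e-01,  1.50599761e+00, -2.54983335e-06,
        1.36071450e+00, -1.21003876e-01]), 'joint_vel': array([-0.0006364 , -0.00058378, -0.00132427,  0.00144036,  0.00072452,
        0.00015525]), 'effort': array([ 3.81599375e-04, -4.17700267e+01, -2.46404493e+01, -7.56565601e-05,
        5.92142125e-03, -1.00438919e-05]), 'tcp_pos': array([0.23884397, 0.52254522, 0.23852303]), 'ee_rot': array([[-9.09462858e-01,  4.15784270e-01, -8.66845258e-04],
       [ 4.15785126e-01,  9.09461772e-01, -1.41923555e-03],
       [ 1.98266808e-04, -1.65116338e-03, -9.99998617e-01]]), 'wrist_force': array([ 0.24286151, -0.3823356 ,  0.8926557 ]), 'ft_torque': array([ 0.00744279, -0.03223425, -0.02636773]), 'grasp_force': 0.0, 'width': 1.0030805229037647}
[-0.31038552 -0.62675158  0.78469568] [[0.42, -0.56, 0.71], [-0.91, -0.26, 0.34], [-0.01, -0.79, -0.62]]
[ 0.49173521 -1.38744955  0.57553478] [[1.0, -0.02, -0.01], [0.0, -0.37, 0.93], [-0.02, -0.93, -0.37]]
```

View pics/scene0.png

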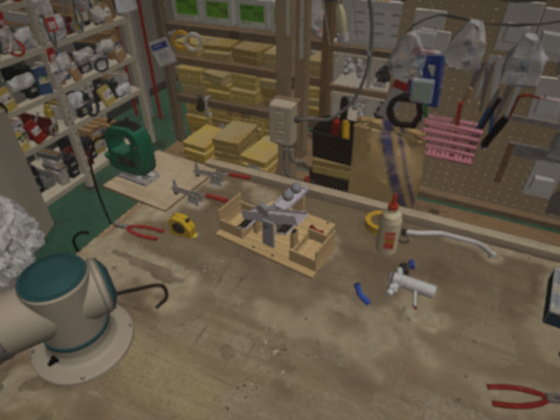

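View pics/side0.png

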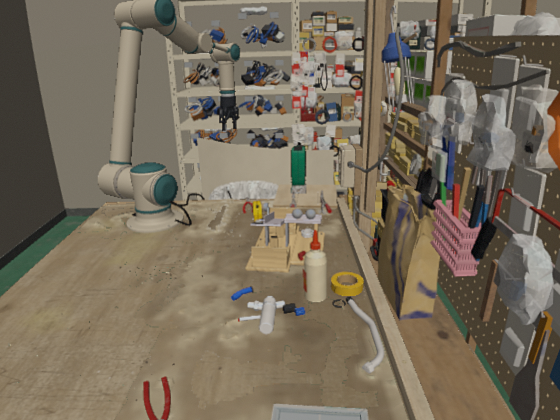

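The scene view shows the feeder around (278,232), and the side view shows the balls at about (297,213) and (311,213). I'll enlarge both and measure.

Run:
```python
from h import *
a=np.load("pics/scene0.npz");b=np.load("pics/side0.npz")
A=cv2.resize(a["im"][175:275,210:343],(798,600),interpolation=2)
B=cv2.resize(b["im"][195:275,240:346],(795,600),interpolation=2)
cv2.imwrite("pics/c.png",cv2.resize(np.vstack([A[:,:795],B]),(400,600))[...,::-1])
cv2.imwrite("pics/cA.png",A[...,::-1])
W=a["W"]
# top-down height map around feeder from both cams
for n,D in(("scene",a),("side",b)):
    W=D["W"].reshape(-1,3);m=(W[:,2]>.095)&(W[:,2]<.17)&(W[:,0]>.3)&(W[:,0]<.8)&(abs(W[:,1])<.4)
    print(n,m.sum(),W[m].min(0),W[m].max(0))
for (u,v) in[(297,213),(311,213),(284,218),(320,218),(270,220),(258,222)]: print(u,v,np.round(b["W"][v,u],3))
for (u,v) in[(299,187),(291,195),(268,235),(222,200),(318,265),(218,235),(335,222),(225,205),(325,245)]: print(u,v,np.round(a["W"][v,u],3))
```

```text
scene 3939 [ 0.38940723 -0.39964093  0.09502137] [0.79956036 0.39098317 0.1699948 ]
side 1573 [ 0.39306017 -0.39891142  0.09509493] [0.7983293  0.37628997 0.16998378]
297 213 [ 0.53  -0.266  0.123]
311 213 [ 0.572 -0.267  0.123]
284 218 [ 0.49  -0.1    0.039]
320 218 [ 0.6   -0.265  0.105]
270 220 [ 0.447 -0.238  0.091]
258 222 [ 0.395 -0.036 -0.002]
299 187 [ 0.565 -0.269  0.129]
291 195 [ 0.523 -0.264  0.128]
268 235 [ 0.431 -0.239  0.052]
222 200 [ 0.511 -0.05   0.054]
318 265 [ 0.407 -0.39   0.026]
218 235 [ 0.419 -0.088  0.006]
335 222 [ 0.618 -0.364 -0.002]
225 205 [ 0.467 -0.089  0.078]
325 245 [ 0.436 -0.395  0.071]
```

View pics/cA.png

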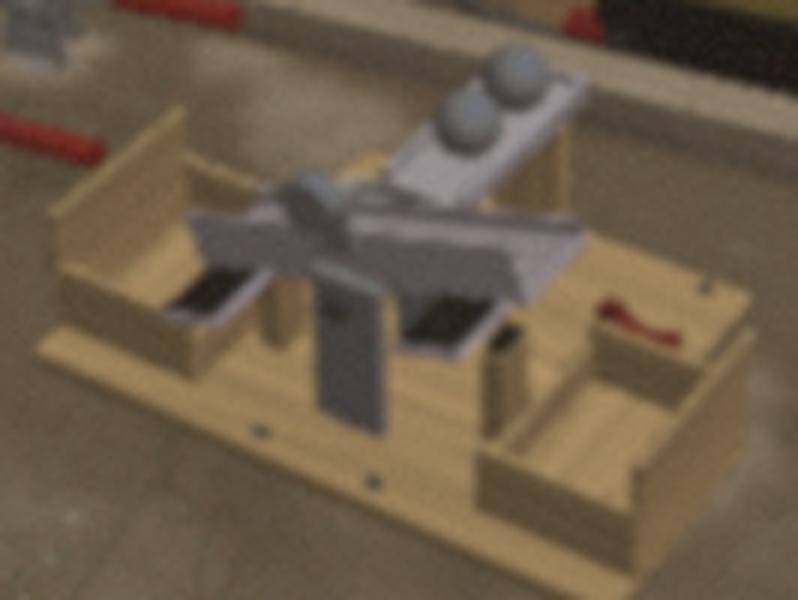

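The left side is down and the right tab is raised, so I press the right tab and the balls go into the right tray. Next I fit the feeder pose.

Run:
```python
from h import *
from scipy.optimize import least_squares
a=np.load("pics/scene0.npz");b=np.load("pics/side0.npz")
P=[]
for D in(a,b):
    W=D["W"].reshape(-1,3);m=(W[:,2]>.112)&(W[:,2]<.14)&(W[:,0]>.49)&(W[:,0]<.65)&(abs(W[:,1]+.265)<.06);P.append(W[m])
for p in P+[np.vstack(P)]:
    def f(c):
        C=np.array([[c[0],c[1],.119],[c[2],c[3],.119]]);d=np.linalg.norm(p[:,None]-C,axis=2).min(1)-.016
        return np.clip(d,-.02,.02)
    r=least_squares(f,[.53,-.268,.572,-.27],loss="soft_l1",f_scale=.002);print(len(p),np.round(r.x,4),np.median(abs(r.fun)))
# tabs: dark pixels in scene crop
im=a["im"].astype(int);W=a["W"]
for n,(u0,u1,v0,v1) in dict(left=(238,255,218,228),right=(277,294,224,234)).items():
    s=im[v0:v1,u0:u1].sum(2);m=s<180
    Q=W[v0:v1,u0:u1][m];print(n,m.sum(),np.round(np.nanmedian(Q,0),3),np.round((np.nanpercentile(Q,5,0)+np.nanpercentile(Q,95,0))/2,3))
for D in(a,b):
    W=D["W"].reshape(-1,3);m=(W[:,2]>.071)&(W[:,2]<.084)&(W[:,0]>.35)&(W[:,0]<.55)
    L=W[m&(W[:,1]>-.15)&(W[:,1]<-.03)];R=W[m&(W[:,1]<-.36)&(W[:,1]>-.45)]
    for q in(L,R):
        if len(q)>5:
            pf=np.polyfit(q[:,0],q[:,1],1);print(len(q),np.round(np.median(q,0),3),q[:,0].min(),q[:,0].max(),pf)
```

```text
206 [ 0.5293 -0.2513  0.5701 -0.2572] 0.000773242313145241
129 [ 0.5303 -0.2744  0.5698 -0.2556] 0.002784559454989328
335 [ 0.5298 -0.2508  0.5702 -0.2566] 0.0011339336690307789
left 53 [ 0.428 -0.173  0.072] [ 0.43  -0.172  0.072]
right 86 [ 0.414 -0.294  0.109] [ 0.428 -0.293  0.091]
87 [ 0.482 -0.092  0.076] 0.43666372327879704 0.5366005567455807 [-0.11660151 -0.03615605]
87 [ 0.44  -0.394  0.077] 0.3943576738547712 0.49248025865107864 [-0.13818246 -0.33272678]
36 [ 0.493 -0.095  0.072] 0.44235139897357356 0.5359064802684014 [-0.10979645 -0.03998737]
64 [ 0.447 -0.395  0.074] 0.39998334665745117 0.49451200341340146 [-0.15424033 -0.32642236]
```

{"method": "step_arm", "body": {"steps": [[[0, 0, 2, 0.0092, -0.046, 0, 0], [0, 0, 2, 0.0092, -0.046, 0, 0], [0, 0, 2, 0.0092, -0.046, 0, 0], [0, 0, 2, 0.0092, -0.046, 0, 0], [0, 0, 2, 0.0092, -0.046, 0, 0], [0, 0, 2, 0.0092, -0.046, 0, 0], [0, 0, 2, 0.0092, -0.046, 0, 0], [0, 0, 2.5, 0.0092, -0.046, 0, 0], [0, 0, 0, 0.0092, -0.046, 0, 0], [0, 0, 0, 0.0092, -0.046, 0, 0], [0, 0, 0, 0.0092, -0.046, 0, 0], [0, 0, 0, 0.0092, -0.046, 0, 0], [0, 0, 0, 0.0092, -0.046, 0, 0], [0, 0, 0, 0.0092, -0.046, 0, 0], [0, 0, 0, 0.0092, -0.046, 0, 0], [0, 0, 0, 0.0092, -0.046, 0, 0], [0, 0, 0, 0.0092, -0.046, 0, 0], [0, 0, 0, 0.0092, -0.045, 0, 0], [0, 0, 0, 0, 0, 0, 0], [0, 0, 0, 0, 0, 0, 0]]]}}

```text
time_s: 2.1
tcp_pos: [0.4043, -0.3045, 0.2384]
ee_rot: [[-0.99, 0.142, -0.002], [0.142, 0.99, 0.002], [0.002, 0.002, -1.0]]
wrist_force: [0.3, 0.4, -0.3]
width: -0.004
grasp_force: 0.0
```

Run:
```python
from h import *
im,d,W=save("wrist","w1")
s=bot.observe();print(s["time_s"],s["tcp_pos"],np.round(s["ee_rot"],3).tolist(),s["wrist_force"],s["width"])
print(np.round(bot.calibration("wrist")["tool_from_camera"],3).tolist())
O=np.array([.464,-.243]);h=-.138;R=np.array([[np.cos(h),-np.sin(h)],[np.sin(h),np.cos(h)]])
S=np.load("pics/scene0.npz")["W"].reshape(-1,3)
# tall things near the push start
F=(S[:,:2]-O)@R
for z0,z1 in((.02,.11),(.11,.17),(.17,.26)):
    m=(S[:,2]>z0)&(S[:,2]<z1)&(F[:,0]>.12)&(F[:,0]<.35)&(abs(F[:,1])<.2)
    H=np.unique(np.round(F[m]/.02).astype(int)*2,axis=0,return_counts=True);print(z0,[(tuple(k),c) for k,c in zip(H[0].tolist(),H[1]) if c>5])
```

```text
2.15 [ 0.40411422 -0.30339677  0.23858417] [[-0.99, 0.141, -0.001], [0.141, 0.99, 0.002], [0.002, 0.002, -1.0]] [0.13877622 0.43130139 0.44271446] -0.0018597258276738078
[[0.0, -0.949, -0.316, 0.082], [1.0, 0.0, 0.001, 0.001], [-0.001, -0.316, 0.949, -0.133], [0.0, 0.0, 0.0, 1.0]]
0.02 [((12, -2), np.int64(31)), ((12, 0), np.int64(15)), ((14, -2), np.int64(9)), ((14, 0), np.int64(8)), ((18, -20), np.int64(12)), ((20, -20), np.int64(11)), ((20, -18), np.int64(19)), ((22, -18), np.int64(25)), ((22, 10), np.int64(24)), ((22, 12), np.int64(21)), ((22, 14), np.int64(29)), ((22, 16), np.int64(31)), ((22, 18), np.int64(32)), ((22, 20), np.int64(14)), ((24, -20), np.int64(17)), ((24, -18), np.int64(17)), ((24, -10), np.int64(6)), ((24, -8), np.int64(15)), ((24, -6), np.int64(21)), ((24, -4), np.int64(28)), ((24, -2), np.int64(27)), ((24, 0), np.int64(32)), ((24, 2), np.int64(37)), ((24, 4), np.int64(17)), ((24, 6), np.int64(13)), ((24, 8), np.int64(7)), ((24, 10), np.int64(32)), ((24, 12), np.int64(76)), ((24, 14), np.int64(20)), ((24, 16), np.int64(19)), ((24, 18), np.int64(16)), ((24, 20),
[... 2888 characters left out ...]
1)), ((26, 2), np.int64(14)), ((26, 4), np.int64(7)), ((26, 8), np.int64(23)), ((28, 8), np.int64(124)), ((30, 8), np.int64(47)), ((32, -10), np.int64(29)), ((32, -8), np.int64(113)), ((32, -6), np.int64(51)), ((32, -4), np.int64(7)), ((32, -2), np.int64(8)), ((32, 0), np.int64(43)), ((32, 2), np.int64(22)), ((32, 4), np.int64(17)), ((32, 6), np.int64(18)), ((32, 8), np.int64(10)), ((34, -18), np.int64(18)), ((34, -16), np.int64(51)), ((34, -14), np.int64(99)), ((34, -12), np.int64(152)), ((34, -10), np.int64(122)), ((34, -8), np.int64(43)), ((34, -6), np.int64(19)), ((34, -4), np.int64(13)), ((34, -2), np.int64(10)), ((34, 0), np.int64(80)), ((34, 2), np.int64(19)), ((34, 8), np.int64(16))]
```

View pics/w1.png

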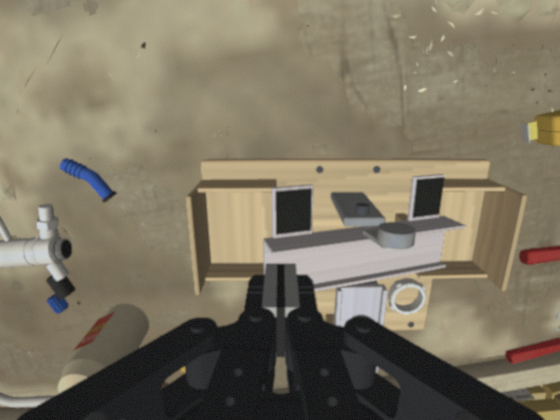

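The wrist view shows the raised right tab (black pad) at about (293,211), with the left tab at (428,197) and the coupling, valve and glue bottle well to the left.

Run:
```python
from h import *
D=np.load("pics/w1.npz");W=D["W"]
def box(u0,u1,v0,v1): return np.round(np.nanmedian(W[v0:v1,u0:u1].reshape(-1,3),0),4)
r=box(283,304,199,223);l=box(418,438,186,208);print("tabs R,L",r,l)
print("weight",box(385,408,230,242),"track?",box(345,375,300,320),"outer R",W[240,190:204,:].round(3)[::3].tolist(),"outer L",W[240,506:522].round(3)[::3].tolist())
print("bottle",box(100,120,325,345))
S=np.load("pics/scene0.npz")["W"];im=np.load("pics/scene0.npz")["im"]
m=(S[...,2]>.14)&(S[...,2]<.4)&(S[...,0]>.6)&(S[...,0]<.75)&(abs(S[...,1]+.2)<.14)
v,u=np.where(m);n,L,st,c=cv2.connectedComponentsWithStats(m.astype(np.uint8))
for i in range(1,n):
    if st[i,4]>30: print(st[i],np.nanmin(S[L==i],0).round(3),np.nanmax(S[L==i],0).round(3))
```

```text
tabs R,L [ 0.4113 -0.2939  0.1089] [ 0.4281 -0.1714  0.0709]
weight [ 0.4287 -0.2236  0.1435] track? [ 0.5135 -0.2482  0.1019] outer R [[0.437, -0.391, 0.076], [0.437, -0.388, 0.077], [0.44, -0.388, 0.069], [0.445, -0.388, 0.059], [0.449, -0.389, 0.048]] outer L [[0.485, -0.091, 0.066], [0.483, -0.091, 0.071], [0.482, -0.09, 0.075], [0.482, -0.088, 0.077], [0.524, -0.031, -0.001], [0.524, -0.028, -0.0]]
bottle [ 0.5393 -0.5102  0.061 ]
[ 269   60   82   91 2696] [ 0.661 -0.338  0.14 ] [ 0.75 -0.12  0.4 ]
```

{"method": "step_arm", "body": {"steps": [[[0, 0, 0, -0.0005, -0.004, -0.04, 0], [0, 0, 0, 0, 0, -0.04, 0], [0, 0, 0, 0, 0, -0.03, 0], [0, 0, 0, 0, 0, -0.01, 0], [0, 0, 0, 0, 0, -0.005, 0], [0, 0, 0, 0, 0, -0.005, 0], [0, 0, 0, 0, 0, -0.005, 0], [0, 0, 0, 0, 0, -0.005, 0], [0, 0, 0, 0, 0, -0.004, 0], [0, 0, 0, 0, 0, -0.003, 0], [0, 0, 0, 0, 0, 0, 0], [0, 0, 0, 0, 0, 0, 0]]]}}

```text
time_s: 3.35
tcp_pos: [0.4042, -0.3081, 0.0923]
ee_rot: [[-0.99, 0.14, 0.0], [0.14, 0.99, 0.0], [0.0, 0.0, -1.0]]
wrist_force: [-0.4, -0.1, 0.2]
width: 0.001
grasp_force: 0.0
```

Run:
```python
from h import *
im,d,W=save("scene","s2")
cv2.imwrite("pics/s2c.png",cv2.resize(im[160:275,210:343],(665,575),interpolation=2)[...,::-1])
s=bot.observe();print(s["time_s"],s["tcp_pos"],s["wrist_force"])
```

```text
3.4 [ 0.40429102 -0.30815875  0.09242403] [0.12036401 0.24618212 0.28018354]
```

View pics/s2c.png

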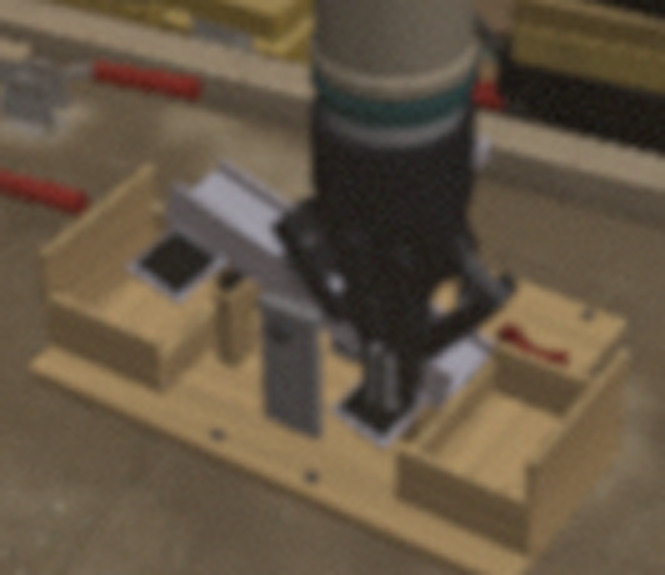

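The gate has rocked over: its right side is down under the fingers. I'll lift and move over the track.

{"method": "step_arm", "body": {"steps": [[[0, 0, 0, 0, 0, 0.03, 0], [0, 0, 0, 0, 0, 0.04, 0], [0, 0, 0, 0, 0, 0.04, 0], [0, 0, 0, 0, 0, 0.04, 0], [0, 0, 0, 0.04, 0.0136, 0, 0], [0, 0, 0, 0.04, 0.0136, 0, 0], [0, 0, 0, 0.04, 0.0136, 0, 0], [0, 0, 0, 0.04, 0.0136, 0, 0], [0, 0, 0, 0, 0, 0, 0], [0, 0, 0, 0, 0, 0, 0]]]}}

```text
time_s: 4.4
tcp_pos: [0.5645, -0.2531, 0.2418]
ee_rot: [[-0.99, 0.139, -0.001], [0.139, 0.99, 0.0], [0.001, 0.0, -1.0]]
wrist_force: [-0.1, 0.2, 0.2]
width: 0.001
grasp_force: 0.0
```

Run:
```python
from h import *
im,d,W=save("wrist","w2")
s=bot.observe();print(s["time_s"],s["tcp_pos"],s["wrist_force"])
im,d,W=save("side","s3")
big=cv2.resize(im[120:300,220:400],(590,590),interpolation=2)
w=cv2.imread("pics/w2.png")
cv2.imwrite("pics/m.png",np.hstack([cv2.resize(big,(380,380))[...,::-1],cv2.resize(w,(420,315)) if 0 else cv2.copyMakeBorder(cv2.resize(w,(420,315)),0,65,0,0,0)]))
```

```text
4.45 [ 0.56364233 -0.2535214   0.24197741] [-0.13250564 -0.16358469 -0.53882617]
```

View pics/m.png

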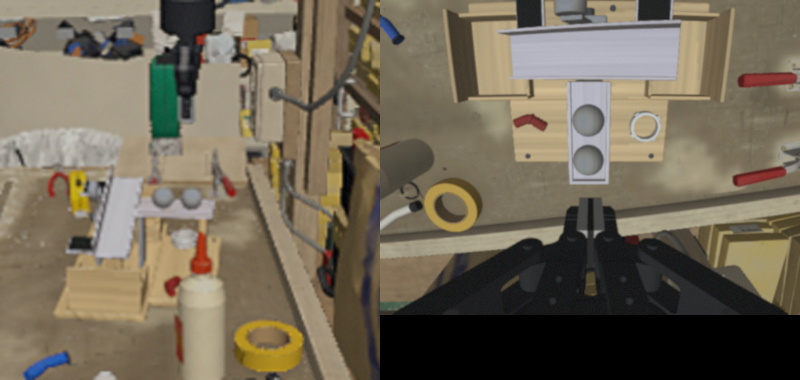

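The wrist view shows both balls on the track, the gate with its right side down, and the bench edge behind. I'll measure the balls, track and the box on the post for clearance.

Run:
```python
from h import *
from scipy.optimize import least_squares
W=np.load("pics/w2.npz")["W"].reshape(-1,3)
p=W[(W[:,2]>.114)&(W[:,2]<.14)&(W[:,0]>.49)&(W[:,0]<.62)&(abs(W[:,1]+.25)<.05)]
f=lambda c:np.clip(np.linalg.norm(p[:,None]-np.array([[c[0],c[1],c[4]],[c[2],c[3],c[4]]]),axis=2).min(1)-.016,-.02,.02)
r=least_squares(f,[.53,-.251,.57,-.257,.119],loss="soft_l1",f_scale=.002).x;print(len(p),r.round(4),np.arctan2(r[3]-r[1],r[2]-r[0]))
t=W[(W[:,2]>.098)&(W[:,2]<.113)&(W[:,0]>.49)&(W[:,0]<.64)&(abs(W[:,1]+.25)<.05)]
h=-.137;ex=np.array([np.cos(h),np.sin(h)]);ey=np.array([-ex[1],ex[0]])
O=np.array([.465,-.240])
F=np.c_[(t[:,:2]-O)@ex,(t[:,:2]-O)@ey];print("track F",np.percentile(F,[1,50,99],0).round(4).tolist());print("balls F",[((b-O)@ex,(b-O)@ey) for b in(r[:2],r[2:4])])
for n in("s3","scene0"):
    S=np.load(f"pics/{n}.npz")["W"].reshape(-1,3);F=np.c_[(S[:,:2]-O)@ex,(S[:,:2]-O)@ey]
    for z in np.arange(.15,.6,.05):
        m=(S[:,2]>z)&(S[:,2]<z+.05)&(F[:,0]>.14)&(F[:,0]<.26)&(abs(F[:,1])<.16)
        if m.sum()>5: print(n,round(z,2),m.sum(),"xmin",np.percentile(F[m],[2,50],0).round(3).tolist())
```

```text
2756 [ 0.5292 -0.249   0.5698 -0.2548  0.1175] -0.14306601772572142
track F [[0.022, -0.0214], [0.0653, 0.0032], [0.1362, 0.0391]]
balls F [(np.float64(0.06487280503525301), np.float64(-0.0001348988549227173)), (np.float64(0.10580645071823802), np.float64(-0.00038320612084022376))]
s3 0.15 217 xmin [[0.189, 0.068], [0.235, 0.074]]
s3 0.2 337 xmin [[0.187, 0.068], [0.219, 0.073]]
s3 0.25 477 xmin [[0.188, 0.021], [0.222, 0.073]]
s3 0.3 110 xmin [[0.214, 0.074], [0.251, 0.12]]
s3 0.35 49 xmin [[0.254, 0.098], [0.257, 0.13]]
s3 0.4 47 xmin [[0.252, 0.105], [0.257, 0.13]]
s3 0.45 62 xmin [[0.166, 0.039], [0.256, 0.119]]
s3 0.5 58 xmin [[0.252, 0.106], [0.256, 0.118]]
s3 0.55 152 xmin [[0.141, -0.001], [0.155, 0.029]]
scene0 0.15 207 xmin [[0.186, 0.071], [0.214, 0.082]]
scene0 0.2 471 xmin [[0.185, 0.07], [0.194, 0.089]]
scene0 0.25 639 xmin [[0.185, 0.009], [0.196, 0.078]]
scene0 0.3 518 xmin [[0.19, 0.074], [0.246, 0.118]]
scene0 0.35 269 xmin [[0.25, 0.1], [0.256, 0.133]]
scene0 0.4 300 xmin [[0.25, 0.106], [0.255, 0.131]]
scene0 0.45 319 xmin [[0.25, 0.107], [0.255, 0.131]]
scene0 0.5 351 xmin [[0.25, 0.107], [0.254, 0.131]]
scene0 0.55 40 xmin [[0.249, 0.105], [0.253, 0.119]]
```

Run:
```python
from h import *
h=-.137;ex=np.array([np.cos(h),np.sin(h)]);ey=np.array([-ex[1],ex[0]]);O=np.array([.465,-.240])
for n in("s3","scene0"):
    S=np.load(f"pics/{n}.npz")["W"].reshape(-1,3);F=np.c_[(S[:,:2]-O)@ex,(S[:,:2]-O)@ey]
    for y in np.arange(-.10,.08,.02):
        m=(S[:,2]>.15)&(S[:,2]<.5)&(F[:,0]>.165)&(F[:,0]<.26)&(F[:,1]>y)&(F[:,1]<y+.02)
        if m.sum()>2: print(n,round(y,2),m.sum(),"x 5/50%",np.percentile(F[m,0],[5,50]).round(3),"z",np.percentile(S[m,2],[5,95]).round(3))
```

```text
s3 0.0 8 x 5/50% [0.254 0.256] z [0.251 0.259]
s3 0.02 11 x 5/50% [0.246 0.249] z [0.251 0.259]
s3 0.04 40 x 5/50% [0.216 0.228] z [0.251 0.262]
s3 0.06 831 x 5/50% [0.197 0.228] z [0.171 0.296]
scene0 -0.02 4 x 5/50% [0.256 0.258] z [0.256 0.261]
scene0 0.0 21 x 5/50% [0.252 0.255] z [0.255 0.263]
scene0 0.02 27 x 5/50% [0.245 0.25 ] z [0.254 0.263]
scene0 0.04 52 x 5/50% [0.216 0.234] z [0.254 0.266]
scene0 0.06 548 x 5/50% [0.194 0.218] z [0.176 0.302]
```

{"method": "step_arm", "body": {"steps": [[[0, 0, 0, 0.02, -0.003, 0, 0], [0, 0, 0, 0.02, -0.003, 0, 0], [0, 0, 0, 0, 0, -0.03, 0], [0, 0, 0, 0, 0, -0.03, 0], [0, 0, 0, 0, 0, -0.03, 0], [0, 0, 0, 0, 0, -0.02, 0], [0, 0, 0, 0, 0, -0.01, 0], [0, 0, 0, 0, 0, 0, 0], [0, 0, 0, 0, 0, 0, 0]]]}}

```text
time_s: 5.4
tcp_pos: [0.6043, -0.2604, 0.1235]
ee_rot: [[-0.99, 0.141, 0.002], [0.141, 0.99, -0.001], [-0.002, -0.001, -1.0]]
wrist_force: [-0.3, -0.1, -0.7]
width: -0.001
grasp_force: 0.0
```

Run:
```python
from h import *
s=bot.observe();print(s["time_s"],s["tcp_pos"],s["wrist_force"])
O=np.array([.465,-.240]);h=-.137;print((s["tcp_pos"][:2]-O)@[np.cos(h),np.sin(h)],(s["tcp_pos"][:2]-O)@[-np.sin(h),np.cos(h)])
im,d,W=save("side","s4")
cv2.imwrite("pics/s4c.png",cv2.resize(im[160:260,230:360],(780,600),interpolation=2)[...,::-1])
```

```text
5.4 [ 0.6043446  -0.26042516  0.12353993] [-0.26054908 -0.0922968  -0.70968261]
0.14082846261808035 -0.0012032317922297253
```

View pics/s4c.png

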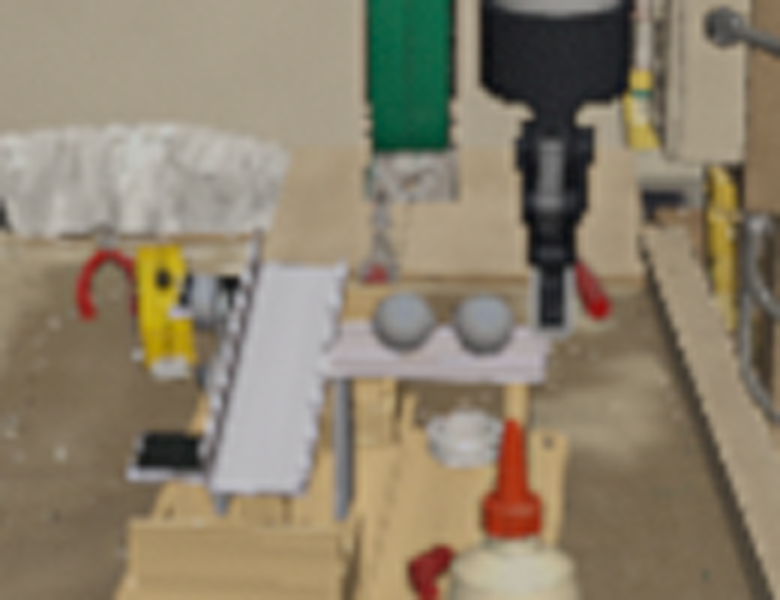

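{"method": "step_arm", "body": {"steps": [[[0, 0, 0, -0.005, 0.0015, -0.001, 0], [0, 0, 0, -0.005, 0.0012, -0.0005, 0], [0, 0, 0, -0.005, 0.0007, 0, 0], [0, 0, 0, -0.005, 0.0007, 0, 0], [0, 0, 0, -0.005, 0.0007, 0, 0], [0, 0, 0, -0.005, 0.0007, 0, 0], [0, 0, 0, -0.005, 0.0007, 0, 0], [0, 0, 0, -0.005, 0.0007, 0, 0], [0, 0, 0, -0.005, 0.0007, 0, 0], [0, 0, 0, -0.005, 0.0007, 0, 0], [0, 0, 0, -0.004, 0.0005, 0, 0], [0, 0, 0, -0.003, 0.0004, 0, 0], [0, 0, 0, -0.002, 0.0003, 0, 0], [0, 0, 0, 0, 0, 0, 0], [0, 0, 0, 0, 0, 0, 0], [0, 0, 0, 0, 0, 0, 0], [0, 0, 0, 0, 0, 0, 0], [0, 0, 0, 0, 0, 0, 0], [0, 0, 0, 0, 0, 0, 0], [0, 0, 0, 0, 0, 0, 0]]]}}

```text
time_s: 7.45
tcp_pos: [0.5452, -0.2501, 0.1208]
ee_rot: [[-0.99, 0.14, 0.0], [0.14, 0.99, 0.0], [-0.0, 0.0, -1.0]]
wrist_force: [-0.7, 0.3, 0.0]
width: -0.001
grasp_force: 0.0
```

Run:
```python
from h import *
s=bot.observe();print(s["time_s"],s["tcp_pos"],s["wrist_force"])
O=np.array([.465,-.240]);h=-.137;print((s["tcp_pos"][:2]-O)@[np.cos(h),np.sin(h)],(s["tcp_pos"][:2]-O)@[-np.sin(h),np.cos(h)])
a,_,_=save("side","s5");b,_,_=save("scene","s6")
cv2.imwrite("pics/m5.png",np.hstack([cv2.resize(a[160:290,230:360],(400,400)),cv2.resize(b[160:280,215:335],(400,400))])[...,::-1])
```

```text
7.45 [ 0.54524801 -0.25014916  0.12083578] [-6.79817205e-01  3.39920665e-01  4.23766434e-04]
0.08088218456038683 0.0009055567464677158
```

View pics/m5.png

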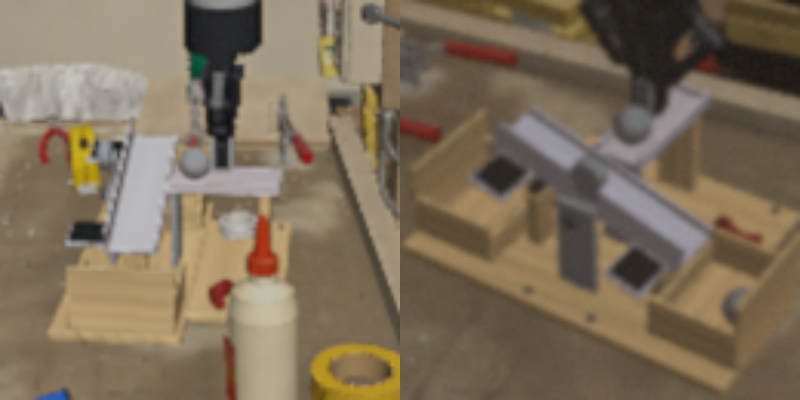

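Ball 1 lies in the right tray (right panel at about (735,305)) and ball 2 is just ahead of the finger. I'll push on, then back off and rise.

{"method": "step_arm", "body": {"steps": [[[0, 0, 0, -0.005, 0.0004, 0, 0], [0, 0, 0, -0.005, 0.0006, 0, 0], [0, 0, 0, -0.005, 0.0007, 0, 0], [0, 0, 0, -0.005, 0.0007, 0, 0], [0, 0, 0, -0.005, 0.0007, 0, 0], [0, 0, 0, -0.004, 0.0005, 0, 0], [0, 0, 0, -0.002, 0.0003, 0, 0], [0, 0, 0, 0, 0, 0, 0], [0, 0, 0, 0, 0, 0, 0], [0, 0, 0, 0.01, -0.0014, 0.005, 0], [0, 0, 0, 0, 0, 0.03, 0], [0, 0, 0, 0, 0, 0.04, 0], [0, 0, 0, 0, 0, 0.04, 0], [0, 0, 0, 0, 0, 0.02, 0], [0, 0, 0, 0, 0, 0, 0], [0, 0, 0, 0, 0, 0, 0], [0, 0, 0, 0, 0, 0, 0], [0, 0, 0, 0, 0, 0, 0], [0, 0, 0, 0, 0, 0, 0], [0, 0, 0, 0, 0, 0, 0]]]}}

```text
time_s: 9.55
tcp_pos: [0.524, -0.2475, 0.2551]
ee_rot: [[-0.99, 0.14, -0.001], [0.14, 0.99, 0.001], [0.001, 0.001, -1.0]]
wrist_force: [-0.0, 0.5, -0.7]
width: -0.005
grasp_force: 0.0
```

Run:
```python
from h import *
s=bot.observe();print(s["time_s"],s["tcp_pos"],s["wrist_force"])
a,_,_=save("wrist","w7");b,_,_=save("scene","s7")
cv2.imwrite("pics/m7.png",np.hstack([cv2.resize(a,(400,300)),cv2.resize(b[175:280,210:350],(400,300))])[...,::-1])
```

```text
9.55 [ 0.52400024 -0.24749808  0.25507957] [-0.02734475  0.53283044 -0.66849866]
```

View pics/m7.png

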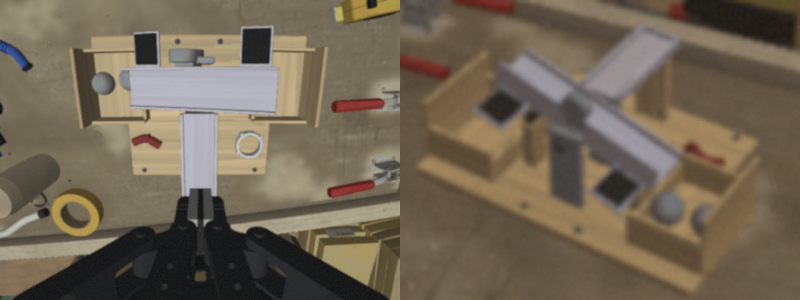

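Both balls are in the right tray (left panel at (102,83) and (126,80)), the gate still has its right side down, and the arm is clear. I'll let things settle and hand in.

{"method": "step_arm", "body": {"steps": [[[0, 0, 0, 0, 0, 0.03, 0], [0, 0, 0, 0, 0, 0, 0], [0, 0, 0, 0, 0, 0, 0], [0, 0, 0, 0, 0, 0, 0], [0, 0, 0, 0, 0, 0, 0], [0, 0, 0, 0, 0, 0, 0], [0, 0, 0, 0, 0, 0, 0], [0, 0, 0, 0, 0, 0, 0]]]}}

```text
time_s: 10.45
tcp_pos: [0.5241, -0.2476, 0.2856]
ee_rot: [[-0.99, 0.14, -0.0], [0.14, 0.99, 0.0], [0.0, 0.0, -1.0]]
wrist_force: [0.2, 0.5, 0.0]
width: 0.0
grasp_force: 0.0
```

```bash
python3 -c "
from plant import bot
print(bot.finish_job())"
```

```text
the job is handed in; nothing more can be done
None
```

The gate is rocked over with its right side down, both balls are in the right tray, and the job was handed in at about 10.5 s with the arm clear of everything; no verdict was returned.

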